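# Slide the long block along the rail into the corner pocket

### The job

On the squaring board, push the long wooden block with your fingertips across until its long side lies flush against the rail, then slide it along the rail into the corner pocket until it is fully home, flush against both the rail and the end stop. Only push it: do not pick it up or tip it, and leave the square block, the brass weight and everything else where they are. Finish with the hand clear.

Things in the scene. Friction and masses are not known exactly. Their poses are not given: they have to be found in the camera images.
- jig: Squaring board, fixed on the bench: plywood 12 mm thick with dark wooden strips (rail, end stop, lip) standing 15 mm above it. Origin on the bench surface, z up; +x points away from the robot, within 20 degrees. In its axes the plywood spans x -105 to 90 and y -170 to 175 mm, top at z = 12 mm.
- rail (a point): Point on the rail, same axes as the board, at x = 60, y = 0, z = 12 mm of the board: foot of the rail's straight face. The rail runs along the board's whole length (y), is 30 mm wide (x 60 to 90 mm), 15 mm high above the plywood, and its face looks to -x, towards the robot.
- pocket (a point): Inner corner of the pocket, same axes, at x = 60, y = 150, z = 12 mm of the board, where the rail meets the end stop (a strip across the +y end, its face looking to -y). A lip (x 0 to 12, y 115 to 150 mm, 15 mm high, round nose) faces the rail, so the pocket is 48 mm wide in x and 35 mm deep in y, open to -y and above.
- long_block: Loose hardwood block, the longer of the two on the board: 44 (own x) x 72 (own y) x 22 mm high, 60 to 130 g, slides easily and stays where left. Origin: centre of its underside, on the plywood. It starts clear of the rail on the robot's side, long side up to 17 degrees off the rail's direction. Home, its origin is at x = 38, y = 114 mm of the board and 37 mm of it stand out of the pocket.
- square_block: Loose hardwood block, 44 x 44 x 22 mm high, same wood; origin at the centre of its underside. Lies on the board, on the robot's side, clear of the 44 mm lane along the rail. It and the long block change places from start to start. To be left alone.
- weight: Brass clamping weight with a small knob, 36 mm across, 44 mm high, on the board near its +y end on the robot's side; origin at the centre of its underside. To be left alone.
- glue: White bottle, 60 mm across, 160 mm high, on the bench left of the board; origin at the centre of its underside. Leave alone.
- jar: Amber glass jar, 70 mm across, 90 mm high, on the bench right of the board; origin at the centre of its underside. Leave alone.
- hammer: Hammer lying on the bench left of the board. Leave alone.
- brush: Brush lying on the bench right of the board. Leave alone.
- disc: Wooden disc, 44 mm across, 20 mm high, on the bench beyond the board; origin at the centre of its underside. Leave alone.
- tape: Roll of paper tape lying flat, 80 mm across, 24 mm high, on the bench beyond the board; origin at the centre of its underside. Leave alone.
Things that resemble listed ones, but are neither listed nor needed, are in the scene too. Leave any purple or red look-alike of the long_block alone.

How it is judged (in metres and radians):
On the way, in this order (a step that is already met when the one before it is completed fails the run):
1. the long block lies flush against the rail, still outside the pocket (x of long_block in the frame of jig above 0.035 m and angle between the y axis of long_block and the y axis of jig, either way round below 0.07 rad and z of long_block in the frame of jig below 0.0145 m and y of long_block in the frame of jig below 0.077 m), for 0.1 s.
2. the long block is home in the corner pocket (x of long_block in the frame of jig above 0.035 m and angle between the y axis of long_block and the y axis of jig, either way round below 0.07 rad and z of long_block in the frame of jig below 0.0145 m and y of long_block in the frame of jig above 0.111 m), for 0.2 s.
At the end, for the whole second after the job is handed in: The long block rests flat on the board in the corner pocket, within 3 mm of both the rail and the end stop, square to the rail within 4 degrees, and at rest (all of step 2 and y of long_block in the frame of jig below 0.117 m and x of long_block in the frame of jig below 0.041 m and linear speed of long_block below 0.01 m/s); the robot touches nothing.
It fails at once if the long block is lifted (over 8 mm) or tipped (over 17 degrees) (z of long_block in the frame of jig above 0.02 m or angle between long_block's own z axis and vertical above 0.3 rad).
It fails at once if the square block is moved by more than 15 mm (distance of square_block from where it was at the start of the episode above 0.015 m).
It fails at once if the brass weight is moved by more than 15 mm (distance of weight from where it was at the start of the episode above 0.015 m).
It fails at once if the bottle, jar, hammer, brush, disc or tape is moved by more than 15 mm (distance of any of glue, jar, hammer, brush, disc, tape from where it was at the start of the episode above 0.015 m).
It also fails if it takes over 53 s, if anything falls off the work surface, if the arm or the gripper's body presses on something with over 40 N, if the wrist force passes 120 N, or if a joint passes its speed limit or range.

### The arm

A 7-joint arm with a two-finger parallel gripper is mounted at the origin on the work surface. World frame = base frame: x ahead of the robot, y to its left, z up, the work surface at z = 0. Lengths are in mm, angles in rad, forces in N, time in s.
With the tool pointing down it reaches from about 425 to 950 mm from the base axis. Payload 4.7 kg.
Tool frame: the origin (TCP) lies between the finger pads; the fingertips stand 25 mm ahead of it and the grasp point (between the pads) lies 6 mm ahead of it; y points along the fingers, x is the direction in which the jaws open and shut, and the axes are right-handed (so a half turn about y gives the same grasp; the last joint's range is limited). The gripper opens to 85 mm and grips with 20 to 120 N. Pads are 22 mm wide; open, the fingers measure 114 mm over their backs; the gripper's body (76 mm by 85 mm) begins 54 mm behind the grasp point. The pads swing forward as they close: fully open they stand 13 mm farther back than shut.
Start: joints at [1.216, 0.469, -0.049, 1.532, 0.024, 1.141, -0.082], TCP at [216.09, -639.493, 256.335] pointing down, gripper open.
Joint ranges: [-2.59, 2.59], [-0.33, 1.99], [-1.39, 1.29], [0.1, 2.45], [-1.04, 4.18], [0.21, 1.99], [-2.66, 2.66]. Speed limits (rad/s): [2.57, 2.57, 3.14, 3.14, 3.14, 3.14, 3.14].

### API

Orientations are given as [roll, pitch, yaw] about the fixed x, y, z axes, in that order (R = Rz(yaw) Ry(pitch) Rx(roll)).
In Python, from cell import r, optics gives the robot as it stands.
- The arm moves only by the tool arm_command, never from a script. Its argument "motion" is one flat list of numbers, 7 for each row, row after row: the shift along the tool's x, y, z in cm, then the turn, a rotation vector about the tool's x, y, z in degrees, then the gripper's target within -1 to 1 (fully open at 1, half-way at 0, shut at -1). In form: [x, y, z, ax, ay, az, grip, x, y, z, ax, ay, az, grip, ...]. A call has 1 to 8 rows; each row is the pose to reach, as a shift and turn from the pose commanded when the call began, along the tool's axes at that moment; what a row does not reach only later rows make up. A row lasts 1/8 s, in which the tool goes at most 62.5 mm and 10.7 degrees, less where a joint would pass 70% of its speed; a pose out of reach is approached as far as the arm can. A call with a gripper value outside its range is refused whole. The fingers move at their own pace and stop on an object; "squeeze" is the grip in N (left out, the last holds). Time passes only in rows, so rows that repeat a pose let the fingers close. It gives the time, the measured TCP pose, the force and the opening at its end, in the units of the state.
- r.get_state(): the state, without advancing time (a new reading comes with each control period).
- optics.read_camera(name): name is "scene" or "top" or "wrist"; returns (picture, depth): 480x640x3 uint8, red, green, blue; 480x640 float32, mm along the optical axis (not along the pixel's ray), 0 where there is no reading.
- optics.camera_model(name): a dict with "K" (3x3 intrinsics, pixels), "cam_to_world" (4x4, takes a point from camera to world coordinates). Camera axes: x right, y up, looking along -z (the intrinsics and any distortion apply to the point x, -y, -z); pixel columns grow to the right and rows downward; lengths in mm; the calibration is good to about 2 mm. A picture is of the moment at which its call begins: read the wrist's pose just before it. camera_model takes no time and is no camera call; for the wrist camera it gives the pose at the moment of the call.
- r.close_job(): hands the job in, once; it reports no verdict.
The state is a dict: "clock": time; "joint_pos": joint angles; "joint_vel": joint speeds; "joint_torque": joint torques, N m; "position": TCP position; "eef_rot": TCP orientation; "wrist_force": force on the tool from outside, world axes, zero at the start; "moment": the same for the moment, N m; "grip_width": opening from 0.0 (shut) to 1.0 (fully open).
Only numpy, scipy, OpenCV 4.12 (cv2) and the standard library are available. Lean on these libraries where they do the work, as an engineer would, in place of code of your own. Each camera call takes 0.05 s, during which the arm holds its last target.

## Working session

There is one attempt and no reset: what is moved stays moved. The work goes in short steps, Python scripts to look and compute and a tool call to move; the robot and the scene stay as the last step left them, time stands still between calls to the robot, and variables do not carry over. Pictures are saved under pics/ and viewed, and the job is handed in when it is done.

Besides the shell and the picture viewer there is one more tool, called in YAML: its name, and indented under it one key for each argument. arm_command: Moves the arm, as the interface text tells. Its arguments: {"type":"object","properties":{"motion":{"type":"array"},"squeeze":{"type":"number"}},"required":["motion"]}

```bash
ls; mkdir -p pics; python3 - <<'E'
from cell import r, optics
import cv2,numpy as np
s=r.get_state();print(s)
for n in("scene","top"):
    p,d=optics.read_camera(n);cv2.imwrite(f"pics/{n}0.png",p[:,:,::-1]);np.savez(f"pics/{n}0.npz",p=p,d=d,**optics.camera_model(n));print(optics.camera_model(n))
E
```

```text
pics
{'clock': 0.0, 'joint_pos': array([ 1.21606384,  0.46942454, -0.0485717 ,  1.53369063,  0.02410722,
        1.14096518, -0.08230935]), 'joint_vel': array([-7.82153707e-04,  8.75882646e-05, -1.91528932e-04,  1.37568595e-03,
       -6.64918253e-04, -1.27361791e-03, -5.84477656e-04]), 'joint_torque': array([-4.86055815e-04, -5.10310221e+01, -4.68950160e-02, -2.37709934e+01,
        1.06712218e-02,  7.62384036e-03,  7.25171560e-06]), 'position': array([ 215.89557586, -638.98798788,  255.27407426]), 'eef_rot': array([-1.57088199,  0.0019    , -1.24495944]), 'wrist_force': array([-0.6914968 ,  0.31757519,  0.63749799]), 'moment': array([ 0.00958248, -0.06175725, -0.04622861]), 'grip_width': 0.997895370542942}
{'K': array([[543.23042739,   0.        , 323.33427692],
       [  0.        , 543.23042739, 235.34088878],
       [  0.        ,   0.        ,   1.        ]]), 'cam_to_world': array([[-7.71296497e-01, -3.69346863e-01,  5.18347960e-01,
         1.19956656e+03],
       [ 6.36475732e-01, -4.46819735e-01,  6.28689723e-01,
         7.70540187e+02],
       [-5.96478357e-04,  8.14822078e-01,  5.79710811e-01,
         7.59199555e+02],
       [ 0.00000000e+00,  0.00000000e+00,  0.00000000e+00,
         1.00000000e+00]])}
{'K': array([[520.34227035,   0.        , 322.72400721],
       [  0.        , 520.34227035, 241.8284089 ],
       [  0.        ,   0.        ,   1.        ]]), 'cam_to_world': array([[ 3.51998009e-03,  9.83591881e-01, -1.80373562e-01,
         3.36195755e+02],
       [-9.99973146e-01,  2.30273542e-03, -6.95741485e-03,
         5.94913625e+00],
       [-6.42790417e-03,  1.80393208e-01,  9.83573573e-01,
         1.30856409e+03],
       [ 0.00000000e+00,  0.00000000e+00,  0.00000000e+00,
         1.00000000e+00]])}
```

View pics/top0.png

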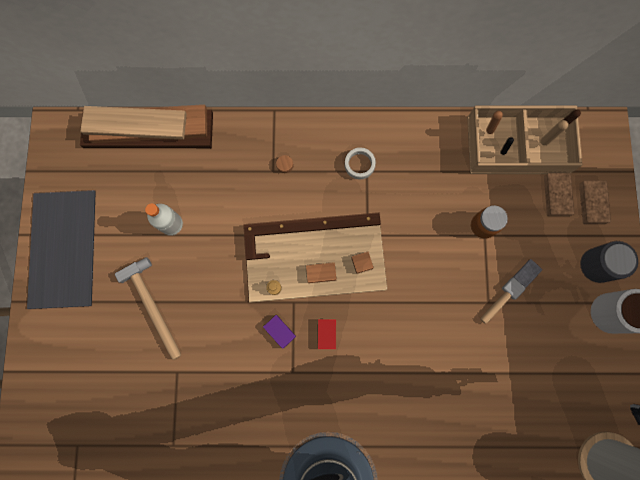

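View pics/scene0.png

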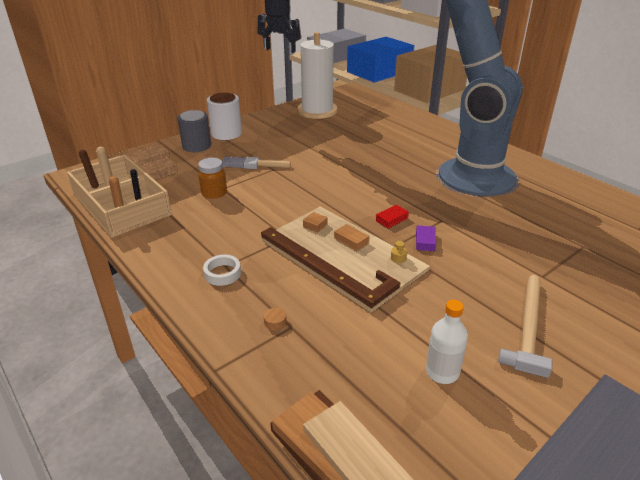

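Candidates in the top view: long block at (320,272), square block at (361,262), and the purple (280,331) and red (326,334) decoys off the board. I choose the brown one at (320,272), which is longer than it is wide. I'll check it in a crop and measure it.

```bash
cat > h.py <<'E'
import numpy as np,cv2
def cloud(f):
    z=np.load(f);p,d,K,T=z['p'],z['d'],z['K'],z['cam_to_world']
    v,u=np.mgrid[0:480,0:640]
    X=(u-K[0,2])/K[0,0]*d;Y=-(v-K[1,2])/K[1,1]*d
    P=np.stack([X,Y,-d,np.ones_like(d)],-1)@T.T
    return p,d,P[...,:3],K,T
def ontop(uv,zw,K,T):
    uv=np.asarray(uv,float).reshape(-1,2)
    r=np.c_[(uv[:,0]-K[0,2])/K[0,0],-(uv[:,1]-K[1,2])/K[1,1],-np.ones(len(uv))]@T[:3,:3].T
    o=T[:3,3];s=(zw-o[2])/r[:,2];return o+r*s[:,None]
E
python3 - <<'E'
from h import *
p,d,P,K,T=cloud('pics/top0.npz')
hm=P[...,2]
for n,(u,v) in dict(long=(320,272),sq=(361,262),ply=(340,250),rail=(310,223),lip=(262,256),wt=(274,287),bench=(340,310),red=(326,334)).items():print(n,P[v,u].round(1))
c=cv2.resize(p[200:310,230:400,::-1],None,fx=4.5,fy=4.5,interpolation=cv2.INTER_CUBIC);cv2.imwrite('pics/crop0.png',c)
E
```

```text
long [494.5  21.4  32.2]
sq [519.6 -79.9  32.9]
ply [553.5 -28.7   9.4]
rail [619.5  47.3  26.6]
lip [534.7 166.1  28.6]
wt [454.8 131.8  56.9]
bench [403.2 -28.5   0.9]
red [344.    6.3  21.1]
```

View pics/crop0.png

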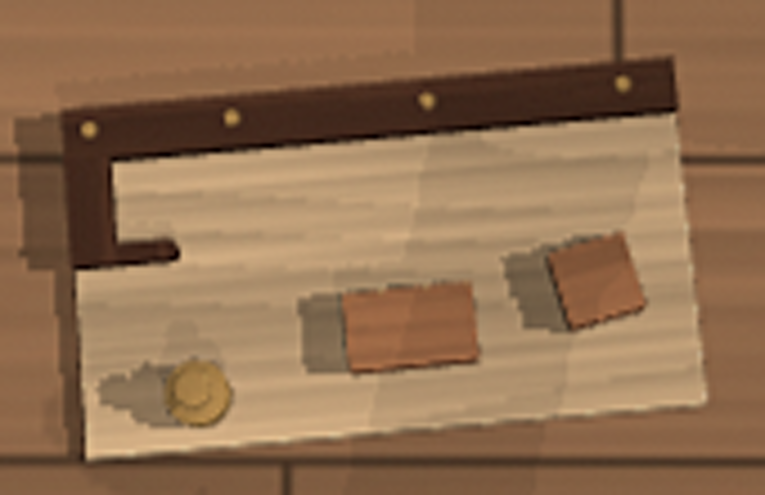

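The crop shows the long block at crop (410,328), the square block at (595,280), the weight at (198,392) and the pocket at (145,200). Next I fit the board and the blocks.

```bash
cat >> h.py <<'E'
from scipy.optimize import least_squares
def fitjig(p,K,T,verbose=True):
    hsv=cv2.cvtColor(p,cv2.COLOR_RGB2HSV)
    return hsv
def proj(W,K,T):
    c=(np.asarray(W,float)-T[:3,3])@T[:3,:3]
    return np.c_[K[0,2]+K[0,0]*c[:,0]/-c[:,2],K[1,2]-K[1,1]*c[:,1]/-c[:,2]]
E
python3 - <<'E'
from h import *
p,d,P,K,T=cloud('pics/top0.npz')
hsv=cv2.cvtColor(p,cv2.COLOR_RGB2HSV)
for u,v in [(320,272),(361,262),(340,250),(310,223),(262,256),(255,230),(300,285),(300,272)]:print((u,v),p[v,u],hsv[v,u])
g=p.astype(float).sum(2)
# rail foot edge: for columns 262..375 scan rows for strongest dark->light step
pts=[]
for u in range(265,372,3):
    col=g[210:250,u];gr=np.diff(col);k=gr.argmax()
    a=gr[max(k-2,0):k+3].clip(0);pts.append((u,210+(np.arange(max(k-2,0),k+3)*a).sum()/a.sum()+.5))
W=ontop(pts,12,K,T)
q=np.polyfit(W[:,1],W[:,0],1);res=W[:,0]-np.polyval(q,W[:,1]);print('rail x=',q,'res',res.std())
# robust
m=abs(res)<2;q=np.polyfit(W[m,1],W[m,0],1);print(q,m.sum())
th=np.arctan(-q[0]);print('yaw deg',np.degrees(th))
# endstop face: rows 238..250, scan columns
pts=[]
for v in range(237,252):
    row=g[v,245:270];gr=np.diff(row);k=gr.argmax();a=gr[max(k-2,0):k+3].clip(0)
    pts.append((245+(np.arange(max(k-2,0),k+3)*a).sum()/a.sum()+.5,v))
E_=ontop(pts,12,K,T);print(E_.round(1)[::3])
ex=np.array([np.cos(th),np.sin(th)]);ey=np.array([-np.sin(th),np.cos(th)])
rx=np.median(W[m,:2]@ex);sy=np.median(E_[:,:2]@ey);print(rx,sy)
O=ex*(rx-60)+ey*(sy-150);print('jig origin',O)
print('std endstop',(E_[:,:2]@ey).std())
# check ply corners & others
for n,(x,y,z) in dict(c1=(-105,-170,12),c2=(-105,175,12),c3=(90,-170,27),c4=(90,175,27)).items():
    w=np.r_[O+ex*x+ey*y,z];print(n,w.round(1),((proj([w],K,T)[0]-[230,200])*4.5).round(0))
np.savez('jig.npz',O=O,th=th)
# blocks
R=np.array([ex,ey])
for n,(u,v) in dict(long=(320,272),sq=(361,262)).items():
    m=(hsv[...,0]<14)&(hsv[...,1]>100)&(P[...,2]>24)&(P[...,2]<42)
    m=m.astype(np.uint8);nn,l=cv2.connectedComponents(m)
    mm=l==l[v,u]; X=P[mm]
    rc=cv2.minAreaRect(((ontop(np.argwhere(mm)[:,::-1],34,K,T)[:,:2]-O)@R.T).astype(np.float32));print(n,mm.sum(),rc,X[:,2].mean())
E
```

```text
(320, 272) [140  93  61] [ 12 144 140]
(361, 262) [143  94  63] [ 12 143 143]
(340, 250) [189 156 118] [ 16  96 189]
(310, 223) [66 40 29] [  9 143  66]
(262, 256) [67 40 29] [  9 145  67]
(255, 230) [65 40 28] [ 10 145  65]
(300, 285) [192 159 120] [ 16  96 192]
(300, 272) [126 105  78] [ 17  97 126]
rail x= [-9.18106319e-02  6.06529413e+02] res 0.27342697783862296
[-9.18106319e-02  6.06529413e+02] 36
yaw deg 5.245655825576959
[[586.  188.3  12. ]
 [578.3 188.3  12. ]
 [570.5 187.2  12. ]
 [562.8 186.1  12. ]
 [555.1 185.1  12. ]]
604.0443380414606 133.9724301039489
jig origin [543.23114395  33.77941671]
std endstop 0.3434983259370958
c1 [ 454.2 -145.1   12. ] [706. 402.]
c2 [422.7 198.4  12. ] [ 84. 457.]
c3 [ 648.4 -127.3   27. ] [671.  54.]
c4 [616.9 216.3  27. ] [ 59. 107.]
long 504 ((-50.73124694824219, -9.564903259277344), (43.40822982788086, 71.1556396484375), 0.6663274765014648) 34.04591700403478
sq 313 ((-34.11909484863281, -113.40674591064453), (44.31542205810547, 43.933467864990234), 12.339777946472168) 33.94180211966062
```

```bash
cat > g.py <<'E'
import sys
from cell import r
from scipy.spatial.transform import Rotation as Ro
import numpy as np
J=np.load('jig.npz');O,th=J['O'],float(J['th']);ex=np.array([np.cos(th),np.sin(th)]);ey=np.array([-np.sin(th),np.cos(th)])
Rt=Ro.from_euler('xyz',[-np.pi/2,0,th-np.pi/2])
def j2w(x,y,z): return np.r_[O+ex*x+ey*y,z]
def show():
    s=r.get_state();P=s['position'];d=P[:2]-O
    print('t',s['clock'].__round__(2),'jig',(d@ex).round(1),(d@ey).round(1),'z',P[2].round(1),'F',s['wrist_force'].round(1),'w',round(s['grip_width'],3))
    return s
def go(w,p=True):
    s=show();R=Ro.from_euler('xyz',s['eef_rot'])
    print('shift cm',(R.inv().apply(w-s['position'])/10).round(2),'turn deg',np.degrees((R.inv()*Rt).as_rotvec()).round(2))
E
python3 - <<'E'
from g import *
go(np.array([450,-380,240.])); go(j2w(-97,-9.6,160)); print(j2w(-97,-9.6,160))
E
```

```text
t 0.1 jig -387.5 -640.1 z 255.4 F [-0.1 -0.6 -0.7] w 1.001
shift cm [-17.04   1.57  30.47] turn deg [ 0.02 13.42 -0.1 ]
t 0.1 jig -387.5 -640.1 z 255.4 F [-0.1 -0.6 -0.7] w 1.001
shift cm [-54.56   9.63  42.89] turn deg [ 0.02 13.42 -0.1 ]
[447.51508402  15.35128955 160.        ]
```

arm_command:
  motion: [-17,1.5,30.5,0,13.4,0,-0.2,-17,1.5,30.5,0,13.4,0,-0.2,-17,1.5,30.5,0,13.4,0,-0.2,-17,1.5,30.5,0,13.4,0,-0.2,-17,1.5,30.5,0,13.4,0,-0.2,-17,1.5,30.5,0,13.4,0,-0.2,-17,1.5,30.5,0,13.4,0,-0.2]

```text
clock: 0.98
position: [453.3, -376.9, 240.8]
eef_rot: [-1.57, 0.002, -1.471]
wrist_force: [-1.5, -0.4, -0.2]
grip_width: 0.403
```

```bash
python3 -c "
from g import *
go(j2w(-97,-9.6,120))"
```

```text
t 0.97 jig -127.1 -400.7 z 240.8 F [-1.5 -0.4 -0.2] w 0.403
shift cm [-39.07  12.16   3.31] turn deg [-0.03  0.45 -0.12]
```

arm_command:
  motion: [-39,12,3.3,0,0.5,0,-0.2,-39,12,3.3,0,0.5,0,-0.2,-39,12,3.3,0,0.5,0,-0.2,-39,12,3.3,0,0.5,0,-0.2,-39,12,3.3,0,0.5,0,-0.2,-39,12,3.3,0,0.5,0,-0.2,-39,12,3.3,0,0.5,0,-0.2,-39,12,3.3,0,0.5,0,-0.2]

```text
clock: 1.98
position: [447.1, 12.1, 120.6]
eef_rot: [-1.572, 0.0, -1.484]
wrist_force: [-0.0, -0.6, -0.7]
grip_width: 0.401
```

```bash
python3 - <<'E'
from g import *
import cv2
go(j2w(-97,-9.6,44))
from cell import optics
p,d=optics.read_camera('wrist');m=optics.camera_model('wrist');cv2.imwrite('pics/w1.png',p[:,:,::-1]);np.savez('pics/w1.npz',p=p,d=d,**m)
E
```

```text
t 1.98 jig -97.7 -12.8 z 120.6 F [-0.  -0.6 -0.7] w 0.401
shift cm [-0.32  7.66  0.09] turn deg [ 0.1  -0.25 -0.02]
```

View pics/w1.png

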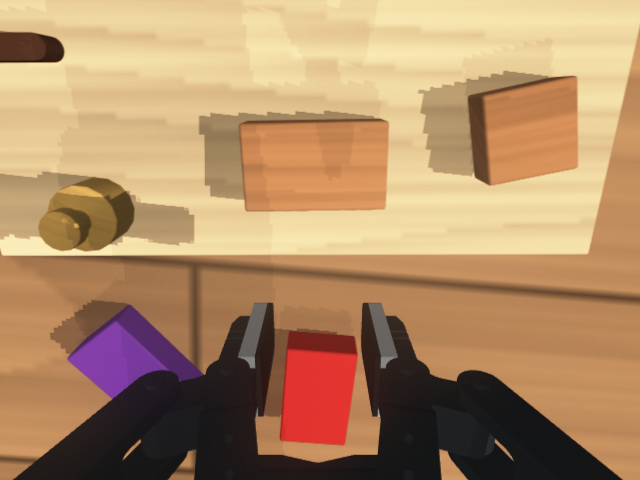

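The wrist view shows the long block at (316,165) square ahead of the fingers, the square block at (525,130) and the weight at (95,215). The pads point at the gap on the robot's side. I'll measure the pad tips from the depth image.

```bash
python3 - <<'E'
from h import *
from g import O,ex,ey
p,d,P,K,T=cloud('pics/w1.npz')
J=lambda P:np.c_[(P[:,:2]-O)@ex,(P[:,:2]-O)@ey,P[:,2]]
for v,u in [(304,258),(304,268),(306,372),(310,262),(330,245),(410,262),(165,316),(60,316),(130,525)]:print((u,v),J(P[v,u][None]).round(1))
m=(P[...,2]>60)&(P[...,2]<120)&(d>0);m[:280]=0
X=J(P[m]);print(X.min(0),X.max(0))
# block corners
print(J(ontop([(242,124),(388,121),(385,209),(246,211)],34,K,T)).round(1))
E
```

```text
(258, 304) [[-88.2   8.1 101.6]]
(268, 304) [[-88.4   4.5 101.3]]
(372, 306) [[-88.3 -33.7 103.5]]
(262, 310) [[-88.8   6.2 105. ]]
(245, 330) [[-92.2  11.3 112.8]]
(262, 410) [[-108.5    3.7  133.1]]
(316, 165) [[-48.2 -13.5  34.2]]
(316, 60) [[  0.9 -13.8  11.7]]
(525, 130) [[ -32.3 -113.5   34.1]]
[-111.10674501  -44.85740396   95.46773478] [-87.36658512  16.98937554 119.99556794]
[[-28.5  21.6  34. ]
 [-27.6 -47.8  34. ]
 [-70.8 -48.4  34. ]
 [-71.3  22.4  34. ]]
```

arm_command:
  motion: [0,4,0,0,0,0,-0.2,0,6,0,0,0,0,-0.2,0,7.5,0,0,0,0,-0.2,0,8.2,0,0,0,0,-0.2,0,8.2,0,0,0,0,-0.2]

```text
clock: 2.65
position: [447.9, 10.0, 39.3]
eef_rot: [-1.571, -0.0, -1.488]
wrist_force: [0.7, -0.5, 0.2]
grip_width: 0.399
```

```bash
python3 -c "
from g import *
go(j2w(4,-12,38))"
```

```text
t 2.65 jig -97.1 -14.9 z 39.3 F [ 0.7 -0.5  0.2] w 0.399
shift cm [-0.39  0.13 10.11] turn deg [-0.   -0.53  0.02]
```

arm_command:
  motion: [-0.2,0.1,1,0,-0.5,0,-0.2,-0.2,0.1,2,0,-0.5,0,-0.2,-0.2,0.1,3,0,-0.5,0,-0.2,-0.2,0.1,4,0,-0.5,0,-0.2,-0.2,0.1,5,0,-0.5,0,-0.2,-0.2,0.1,6,0,-0.5,0,-0.2,-0.2,0.1,7,0,-0.5,0,-0.2,-0.2,0.1,7.5,0,-0.5,0,-0.2]

```text
clock: 3.65
position: [523.2, 18.9, 38.3]
eef_rot: [-1.57, 0.0, -1.479]
wrist_force: [-0.7, 0.0, 2.3]
grip_width: 0.404
```

```bash
cat > look.py <<'E'
import sys
from h import *
from g import O,ex,ey,show
from cell import optics
n=sys.argv[1]
show()
p,d=optics.read_camera('top');np.savez(f'pics/t{n}.npz',p=p,d=d,**optics.camera_model('top'))
w,_=optics.read_camera('wrist')
a=cv2.resize(p[200:310,230:400],(680,440),interpolation=cv2.INTER_CUBIC)
cv2.imwrite(f'pics/t{n}.png',a[:,:,::-1]);cv2.imwrite(f'pics/w{n}.png',w[:,:,::-1])
p,d,P,K,T=cloud(f'pics/t{n}.npz')
hsv=cv2.cvtColor(p,cv2.COLOR_RGB2HSV)
m=((hsv[...,0]<14)&(hsv[...,1]>100)&(hsv[...,2]>90)&(P[...,2]>28)&(P[...,2]<42)).astype(np.uint8)
m[:200]=0;m[310:]=0;m[:,:230]=0;m[:,400:]=0
nn,l,st,_=cv2.connectedComponentsWithStats(m)
R=np.array([ex,ey])
for i in range(1,nn):
    if st[i,4]>80:
        mm=l==i
        rc=cv2.minAreaRect(((ontop(np.argwhere(mm)[:,::-1],34,K,T)[:,:2]-O)@R.T).astype(np.float32));print(st[i,4],np.round(rc[0],1),np.round(rc[1],1),round(rc[2],2))
E
python3 look.py 2
```

```text
t 3.65 jig -21.3 -13.0 z 38.3 F [-0.7  0.   2.3] w 0.404
253 [ -33.2 -115.9] [43.2 39.4] 13.39
```

View pics/w2.png

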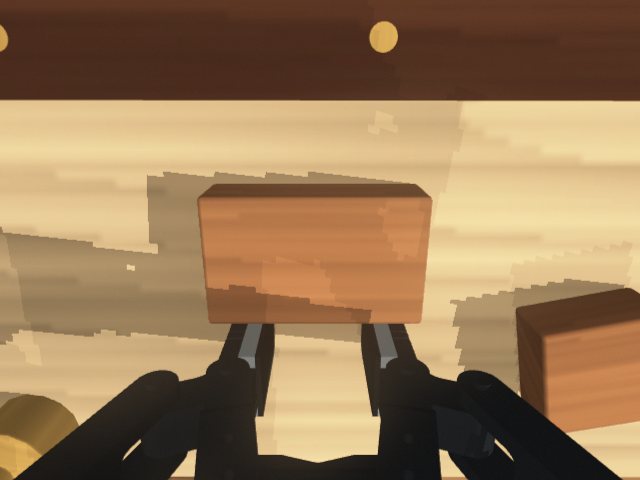

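The wrist view shows the block (205–430, row 190–322) square on both fingertips, with its far edge at row 185 and the rail foot at row 100. Pushing on to the rail.

arm_command:
  motion: [0,0,0.8,0,0,0,-0.2,0,0,1.5,0,0,0,-0.2,0,0,2.1,0,0,0,-0.2,0,0,2.5,0,0,0,-0.2,0,0,2.8,0,0,0,-0.2,0,0,2.9,0,0,0,-0.2,0,0,2.9,0,0,0,-0.2]

```text
clock: 4.62
position: [551.2, 21.5, 38.3]
eef_rot: [-1.571, 0.0, -1.479]
wrist_force: [-0.5, 0.0, -0.4]
grip_width: 0.398
```

```bash
python3 look.py 3
```

```text
t 4.62 jig 6.8 -13.0 z 38.3 F [-0.5  0.  -0.4] w 0.398
154 [ -31.6 -122.8] [43.2 25.2] 13.49
```

View pics/w3.png

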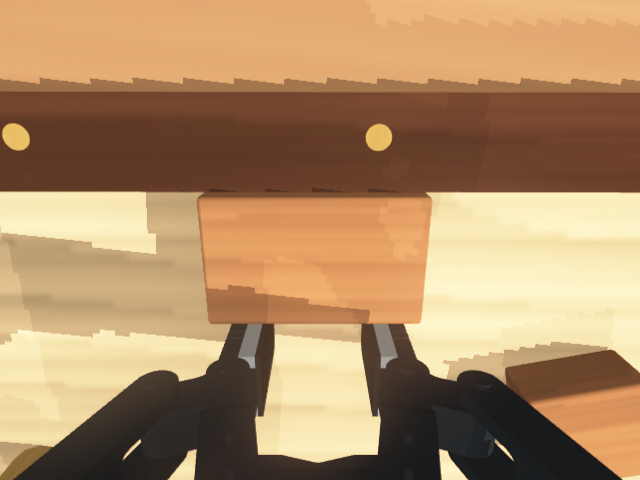

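The far edge of the block is at row ~190, right beside the rail foot at row 191, but no force shows yet. I'll nudge until it presses.

arm_command:
  motion: [0,0,0.1,0,0,0,-0.2,0,0,0.2,0,0,0,-0.2,0,0,0.3,0,0,0,-0.2,0,0,0.3,0,0,0,-0.2]

```text
clock: 5.22
position: [551.3, 21.5, 38.0]
eef_rot: [-1.577, -0.001, -1.479]
wrist_force: [-6.9, -1.1, 6.3]
grip_width: 0.403
```

Contact at 7 N with no further motion means it is flush. Next I back off, rise, shut the fingers and turn 90° to push on the end face.

arm_command:
  motion: [0,0,-1,0,0,0,-0.2,0,0,-2.5,0,0,0,-0.2,0,-3,-2.5,0,0,0,-0.2,0,-7,-2.5,0,0,0,-0.2,0,-9,-2.5,0,0,0,-1,0,-9,-2.5,0,0,0,-1]

```text
clock: 5.98
position: [529.9, 19.4, 129.8]
eef_rot: [-1.567, -0.0, -1.479]
wrist_force: [0.3, 0.5, -0.7]
grip_width: 0.003
```

```bash
sed -i 's/th-np.pi\/2\]/th]/' g.py; python3 look.py 4;python3 -c "
from g import *
go(j2w(36,-80,125))"
```

```text
t 5.97 jig -14.6 -13.1 z 129.8 F [ 0.3  0.5 -0.7] w 0.003
237 [ -32.7 -118.1] [43.2 34.8] 13.39
t 6.08 jig -16.0 -13.2 z 127.7 F [-0.4 -0.2  0.4] w -0.003
shift cm [6.68 0.27 5.2 ] turn deg [ 4.000e-02 -8.999e+01 -2.000e-02]
```

View pics/w4.png

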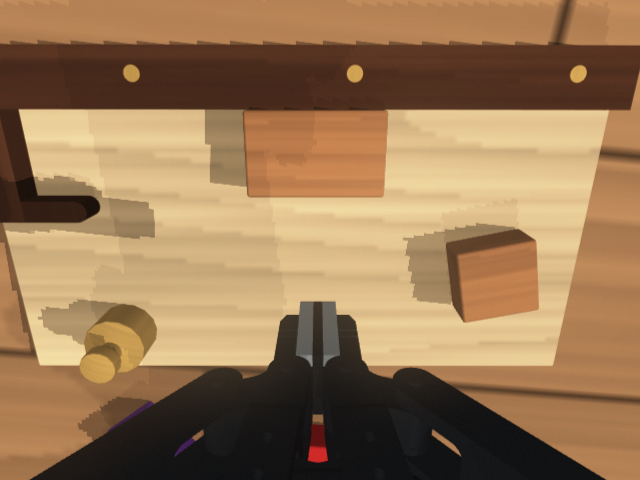

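The long block (245–387, rows 110–197) lies along the rail with no gap, and the square block and weight are where they were. Now I turn and move to its -y end.

arm_command:
  motion: [6.7,0.3,5.2,0,-45,0,-1,6.7,0.3,5.2,0,-45,0,-1,6.7,0.3,5.2,0,-90,0,-1,6.7,0.3,5.2,0,-90,0,-1,6.7,0.3,5.2,0,-90,0,-1,6.7,0.3,5.2,0,-90,0,-1,6.7,0.3,5.2,0,-90,0,-1,6.7,0.3,5.2,0,-90,0,-1]

```text
clock: 7.08
position: [586.1, -42.5, 123.4]
eef_rot: [-1.57, 0.003, 0.028]
wrist_force: [-0.4, 1.3, -0.0]
grip_width: -0.007
```

```bash
python3 -c "
from g import *
go(j2w(36,-80,125))"
```

```text
t 7.08 jig 35.7 -79.8 z 123.4 F [-0.4  1.3 -0. ] w -0.007
shift cm [ 0.03 -0.16 -0.01] turn deg [-0.04 -3.66 -0.16]
```

arm_command:
  motion: [0,0,0,0,-3.7,0,-1,0,0,0,0,-3.7,0,-1]

```text
clock: 7.32
position: [586.2, -42.6, 123.6]
eef_rot: [-1.57, 0.003, 0.085]
wrist_force: [-0.3, -0.3, 1.0]
grip_width: 0.001
```

```bash
python3 look.py 5; python3 - <<'E'
from g import *
import cv2
from cell import optics
go(j2w(36,-80,44))
p,d=optics.read_camera('wrist');m=optics.camera_model('wrist');np.savez('pics/w5.npz',p=p,d=d,**m)
from h import *
p,d,P,K,T=cloud('pics/w5.npz')
X=np.c_[(P.reshape(-1,3)[:,:2]-O)@ex,(P.reshape(-1,3)[:,:2]-O)@ey,P.reshape(-1,3)[:,2]].reshape(480,640,3)
m=(X[...,2]>30)&(X[...,2]<38)&(X[...,0]>10)&(X[...,0]<70)
print('block',X[m].min(0),X[m].max(0))
m=(X[...,2]>80)&(X[...,2]<110);print('fingers',X[m].min(0),X[m].max(0))
E
```

```text
t 7.33 jig 35.8 -79.9 z 123.6 F [-0.3 -0.3  1. ] w 0.001
493 [ 37.5 -10.3] [44.6 71.3] 0.17
157 [ -35.4 -104.8] [43.9 25. ] 12.67
t 7.42 jig 36.2 -80.0 z 124.2 F [-0.4  0.4  0.1] w -0.001
shift cm [-0.    8.02 -0.01] turn deg [-0.03 -0.39 -0.1 ]
block [ 15.94690401 -47.3223787   30.63026151] [60.27643592 24.90427056 36.34628373]
fingers [ 21.649412   -72.94106445 101.44636811] [ 48.03134133 -67.35138407 109.98180797]
```

View pics/w5.png

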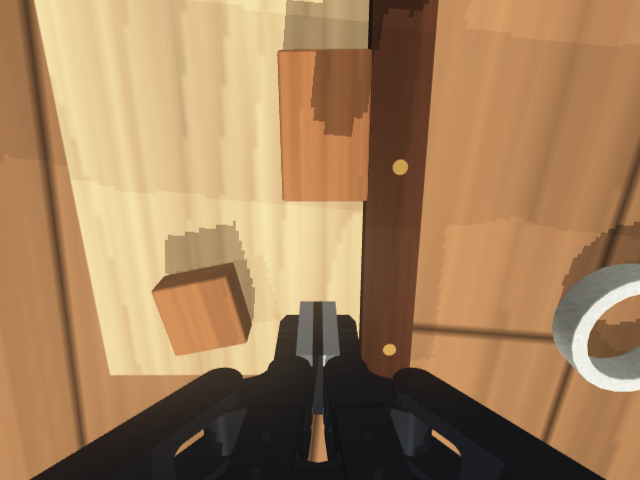

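The block (280–372, rows 50–200) sits against the rail, and the shut fingertips (318,305) line up with its end. Descending.

arm_command:
  motion: [0,4,0,0,0,0,-1,0,6,0,0,0,0,-1,0,7.5,0,0,0,0,-1,0,8.2,0,0,0,0,-1,0,8.2,0,0,0,0,-1]

```text
clock: 8.1
position: [587.3, -42.4, 43.3]
eef_rot: [-1.571, -0.0, 0.086]
wrist_force: [-0.3, -0.3, -0.0]
grip_width: 0.001
```

```bash
python3 -c "
from g import *
go(j2w(36,68,42))"
```

```text
t 8.1 jig 37.0 -79.9 z 43.3 F [-0.3 -0.3 -0. ] w 0.001
shift cm [-0.18  0.13 14.79] turn deg [-0.   -0.33  0.01]
```

arm_command:
  motion: [0,0.1,1.2,0,-0.3,0,-1,0,0.1,2.2,0,-0.3,0,-1,0,0.1,3,0,-0.3,0,-1,0,0.1,4,0,-0.3,0,-1,0,0.1,5,0,-0.3,0,-1,0,0.1,6,0,-0.3,0,-1,0,0.1,7,0,-0.3,0,-1,0,0.1,7.5,0,-0.3,0,-1]

```text
clock: 9.1
position: [580.6, 33.3, 42.3]
eef_rot: [-1.57, 0.0, 0.092]
wrist_force: [0.6, -0.7, 1.1]
grip_width: -0.002
```

```bash
python3 look.py 6
```

```text
t 9.1 jig 37.1 -3.9 z 42.3 F [ 0.6 -0.7  1.1] w -0.002
332 [37.  46.7] [66.7 43.2] 89.54
```

View pics/w6.png

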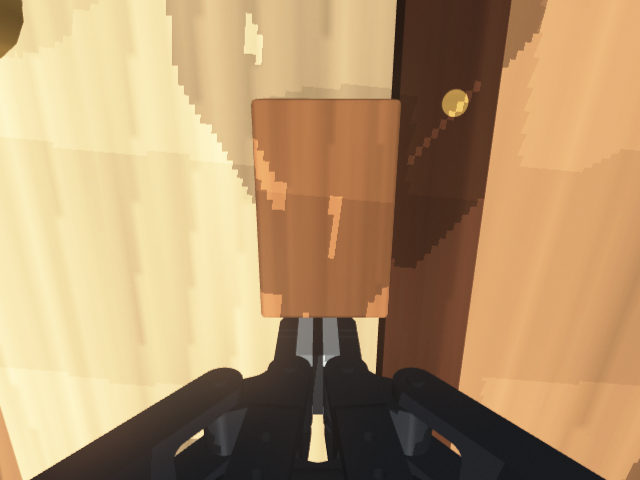

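The block (255–400, rows 100–317) stays parallel and close beside the rail foot. Sliding it on into the pocket.

arm_command:
  motion: [0,0,1.2,0,0,0,-1,0,0,2.2,0,0,0,-1,0,0,3.2,0,0,0,-1,0,0,4.2,0,0,0,-1,0,0,5.2,0,0,0,-1,0,0,6,0,0,0,-1,0,0,6.5,0,0,0,-1,0,0,6.5,0,0,0,-1]

```text
clock: 10.2
position: [574.9, 97.5, 42.4]
eef_rot: [-1.571, -0.0, 0.091]
wrist_force: [0.5, -0.8, 0.4]
grip_width: 0.002
```

```bash
python3 look.py 7
```

```text
t 10.2 jig 37.3 60.5 z 42.4 F [ 0.5 -0.8  0.4] w 0.002
265 [ 36. 116.] [57.2 43.3] 86.28
```

View pics/w7.png

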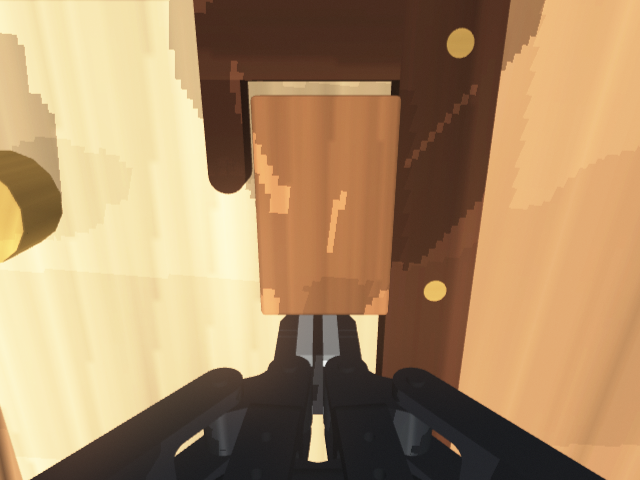

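The block is in the pocket mouth, with its far edge at row 97 and the end stop foot at row 82, so several mm remain. Finishing slowly until it presses.

arm_command:
  motion: [0,0,0.3,0,0,0,-1,0,0,0.5,0,0,0,-1,0,0,0.7,0,0,0,-1,0,0,0.8,0,0,0,-1,0,0,0.9,0,0,0,-1,0,0,0.9,0,0,0,-1]

```text
clock: 11.05
position: [574.3, 102.7, 42.3]
eef_rot: [-1.575, 0.001, 0.089]
wrist_force: [-0.3, -8.0, 2.8]
grip_width: 0.001
```

```bash
python3 look.py 8
```

```text
t 11.05 jig 37.3 65.8 z 42.3 F [-0.3 -8.   2.8] w 0.001
245 [ 35.2 121.1] [57.2 41. ] 86.32
87 [ -27.3 -121.5] [34.4 25.2] 12.34
```

View pics/w8.png

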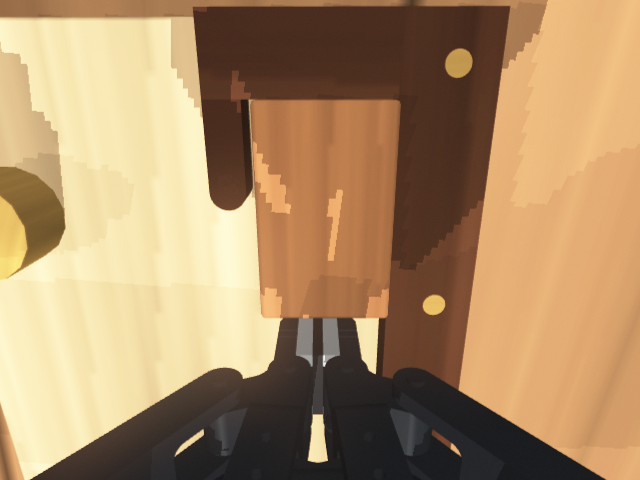

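The block touches the end stop: no gap at row 100, and 8 N of contact. I retreat, rise clear and check.

arm_command:
  motion: [0,0,-1,0,0,0,-1,0,0,-3,0,0,0,-1,0,-3,-4,0,0,0,-1,0,-7,-6,0,0,0,-1,0,-11,-10,0,0,0,-1,0,-15,-14,0,0,0,-1,0,-15,-16,0,0,0,-1,0,-15,-16,0,0,0,-1]

```text
clock: 12.15
position: [587.9, -55.9, 191.4]
eef_rot: [-1.571, 0.001, 0.087]
wrist_force: [1.1, 0.0, 0.4]
grip_width: 0.001
```

```bash
python3 look.py 9
```

```text
t 12.15 jig 36.3 -93.4 z 191.4 F [1.1 0.  0.4] w 0.001
479 [ 37.2 113.6] [71.4 43.6] 89.74
247 [ -34.3 -109.8] [43.9 35.3] 12.67
```

View pics/t9.png

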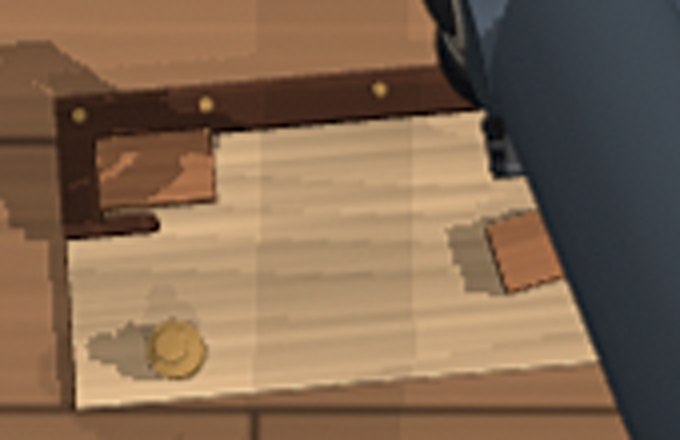

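View pics/w9.png

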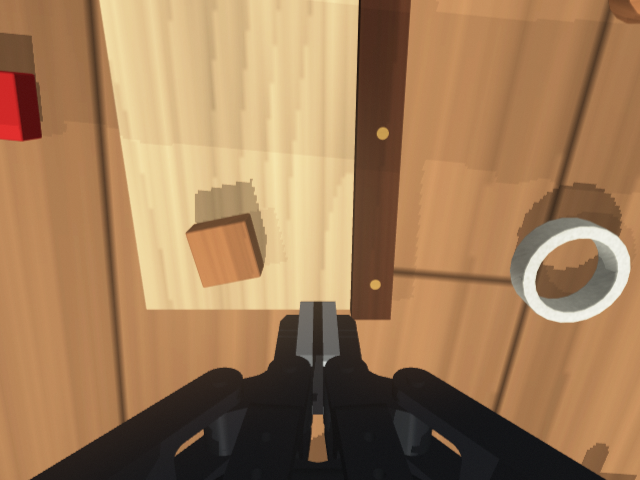

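The top crop shows the block in the corner at (155,168), tight to the rail and the end stop, with the weight at (177,348) and the square block at (530,250) where they were. It measures (37.2, 113.6) mm at 0.3°, and the hand is clear.

```bash
python3 -c "
from cell import r
print(r.close_job())"
```

```text
the job is handed in; nothing more can be done
None
```

I pushed the long block onto the rail with two spread fingertips (about 7 N at contact). I then slid it along the rail with the shut fingers into the corner pocket, where it pressed the end stop at about 8 N. After that I drew the hand back and up and handed the job in at about 12 s.

- **Final position:** the last top view put the block at x 37.2, y 113.6 mm of the board and 0.3° off square. The home position is 38 and 114 mm, so it is within about 1 mm of both faces.
- **Other objects:** the square block and the weight looked unmoved. I judged the weight by eye only. In the last top view the arm hid part of the square block, so its reading there (about 4 mm off its start) is biased.
- **Hand clear:** the fingers were about 190 mm up, and the wrist force was about 1 N, which is noise level.
- **Small disagreement:** the top and wrist cameras differed by about 3 mm on the block's starting y. I used a value in between, and it made no difference to the pushes.

The hand-in gave no verdict. No check failed.

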